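# Move the freshly gilded rosette to the drying tray and cover it

## Robot

A 6-joint arm with a two-finger parallel gripper is mounted at the origin on the work surface. World frame = base frame: x ahead of the robot, y to its left, z up, the work surface at z = 0. Lengths are in m, angles in rad, forces in N, time in s.
With the tool pointing down it reaches from about 0.375 to 0.925 m from the base axis. Payload 5.7 kg.
Tool frame: the origin (TCP) lies midway between the tips of the shut fingers; the grasp point (between the pads) lies 19 mm behind it; z points along the fingers, y is the line along which they close (so a half turn about z gives the same grasp; the last joint's range is limited). The gripper opens to 88 mm and grips with 3 to 60 N. Pads are 20 mm wide; open, the fingers measure 115 mm over their backs; the gripper's body (75 mm by 178 mm) begins 61 mm behind the grasp point.
Start: joints at [1.05, 0.359, 1.51, -0, 1.272, -0.115], TCP at [0.237, 0.551, 0.223] pointing down, gripper open.
Joint ranges: [-2.97, 2.97], [-1.01, 2.36], [0.21, 2.38], [-0.96, 4.11], [0.2, 2.71], [-2.98, 2.98]. Speed limits (rad/s): [2.39, 2.39, 3.14, 3.14, 3.14, 3.14].

## Interface

Orientations are given as a unit quaternion [x, y, z, w].
In Python, from bench import move_ptp, servo_line, goto_joints, move_gripper, sleep, inverse_kinematics, capture, PlanningError, close_job, spot_in, silhouettes, current_clock, current_joint_pos, current_qvel, current_joint_torque, current_position, current_orientation, current_force, current_torque, current_finger_gap, current_grip_force gives the robot as it stands. Calls block until the motion is done:
- move_ptp(position, orientation): joint-space move of the TCP to a pose.
- servo_line(position, orientation=None, rate=0.15, contact_N=None): straight line of the TCP; orientation=None keeps the orientation; rate is the mean speed in m/s. With contact_N (N) it stops when the force on the tool has changed by that much, and returns True; else False.
- goto_joints(angles): joint-space move.
- move_gripper(opening): finger opening in m; the grip force is fixed at half the most; returns when the fingers have stopped.
- sleep(seconds).
- inverse_kinematics(position, orientation): joint angles nearest the present ones, or None.
- capture(name): name is "scene" or "top" or "wrist"; returns a dict with "image" (384x512x3 uint8, blue, green, red), "range_z" (384x512 float32, m along the optical axis (not along the pixel's ray), 0 where there is no reading), "intrinsics" (3x3 intrinsics, pixels), "k1" (the pictures are not rectified: a ray, as slopes to the right and down, at radius r is drawn at 1 + k1 r^2 times it, then the intrinsics apply), "R" (3x3) and "t" (3): a world point X has camera coordinates R X + t. Camera axes: x right, y down, z forward; pixel columns grow to the right and rows downward; lengths in m; the calibration is good to about 2 mm. A picture is of the moment at which its call begins.
A pose or a line that the arm cannot do raises PlanningError and nothing moves.
- close_job(): hands the job in; it is judged then, once.
Trained networks look in the newest picture that a camera, given by its name, has taken for a name from the list of things; names that differ only in an ending like _2 or _b are one class to them, and where a whole thing is asked for, a point or a joint stands for the part that bears it (a point fixed in the world has none). Each returns a list of dicts, best first, with "conf" (0 to 1); they miss things now and then, are a little off and sometimes report something else, mostly with a low value. They report only what shows in the picture. A call takes as long as a camera call.
- spot_in(camera, query): "xy" ([column, row] in pixels, amid what is visible of it).
- silhouettes(camera, query): "region" (384x512 bool, what is visible of it) and "xy" ([column, row] in pixels, amid what is visible of it).
Readings, each from a call of its own:
- current_clock(): time.
- current_joint_pos(): joint angles.
- current_qvel(): joint speeds.
- current_joint_torque(): joint torques, N m.
- current_position(): TCP position.
- current_orientation(): TCP orientation.
- current_force(): force on the tool from outside, world axes, zero at the start.
- current_torque(): the same for the moment, N m.
- current_finger_gap(): finger opening in m.
- current_grip_force(): force on a finger pad.
Only numpy, scipy, OpenCV 4.12 (cv2) and the standard library are available. Lean on these libraries where they do the work, as an engineer would, in place of code of your own. Each camera call takes 0.05 s, during which the arm holds its last target. There are 200 camera calls.

## Task

The gold rosette on the drying rack is still tacky, so nothing but the spatula may lift it and neither the gripper nor the dome may touch it: slide the spatula's blade under it, take it out of the rack and set it face up in the middle of the two battens of the round drying tray. Draw the spatula out, lay it flat on the bench, and set the clear dust dome on the tray's rim so that it sits fully seated and level. Leave everything else on the bench where it is.

Things in the scene. Friction and masses are not known exactly. Their poses are not given: they have to be found in the camera images.
- rosette: gold carved wooden rosette, a disc 90 mm in diameter and 12 mm thick with a boss to 21 mm at its middle, about 90 g; origin at the centre of its flat underside, z up. It starts on the rack's two battens
- rack: fixed two-tier steel-and-wood drying rack, 195 mm deep, 212 mm wide, corner posts at y = +-100 mm; origin on the bench under the middle of its battens, x points INTO the rack; its open front faces its own -x, towards the robot's right. Lower tier: plywood board, 160 mm deep, top at z 24 mm, carrying two wooden battens
- rack_bed (a point): middle of the rack's bed, level with the batten tops (z 50 mm), axes as the rack's; the rosette lies within 8 mm of it. Battens 9 mm wide run along x from -75 to 75 mm, centred at y = +-38.5 mm: clear gap 68 mm wide between them, 26 mm high over the board
- rack_front_rod (a point): middle of the front rod of the open upper tier (rods along y, 3 mm radius, z 200 mm, from rack x = -107.5 to 75 mm). It roofs the rosette and reaches 62 mm out in front of it: an upright gripper holding the inserted spatula would hit this rod, so lean it back away from the rack
- spatula: cranked steel spatula, short orange handle, 150 g; origin under the blade's middle, x to the tip, z up; blade lies flat on the bench at start. Blade 95 x 56 x 2 mm (x = -47.5 to 47.5); from its heel the neck rises to z 26 mm at x = -72.5, then the handle, 20 wide (y), 16 thick, 75 long, goes on to x = -145, rising at 15 degrees
- spatula_grip (a point): grip point in the handle's middle line, 119.5 mm behind the blade's middle and 38.5 mm above the blade's underside; pinch it across y. With the blade in the middle under the rosette this point is 12 mm in front of the rack's front rod; axes as the spatula's
- tray: fixed round drying tray, 156 mm in diameter; origin at the centre of its underside on the bench. Floor at z 8 mm; raised dark rim from radius 69 to 78 mm, top at z 18 mm; its -x side faces the open bench to the robot's right
- tray_bed (a point): centre of the tray's bed, level with its batten tops (z 40 mm), axes as the tray's. Two battens along x, 72 mm long, 9 mm wide, 32 mm tall, centred at y = +-38.5 mm: the spatula's blade passes between them and over the rim
- dome: clear dust dome with blue flange and dark wooden knob, 250 g; origin at the centre of its lower edge, z up. Skirt of outer radius 66 mm, 6 mm deep, goes down inside the tray's rim; flange of radius 79 mm whose underside is at z 6 mm rests on the rim top, so the origin is 12 mm above the tray's when seated. Shell top at z 76 mm
- dome_knob (a point): centre of the top of the dome's knob, 112 mm above the dome's lower edge; knob 30 mm in diameter, 36 mm tall
- small_frame: small white picture frame 150 x 170 mm lying on the rack's upper tier (bystander); origin under its middle
- varnish_jar: amber jar, 64 mm in diameter, 90 mm tall (bystander); origin under its middle
- paint_tin: paint can, 76 mm in diameter, 90 mm tall (bystander); origin under its middle
- sanding_block: cork sanding block 110 x 60 x 28 mm (bystander); origin under its middle
- moulding_corner: dark L-shaped frame corner sample 110 x 110 x 20 mm (bystander); origin under its middle
- block_plane: green hand plane 160 x 45 mm, 75 mm tall (bystander); origin under its middle
- tape_roll: yellow roll of tape, 90 mm in diameter, 24 mm tall, lying flat (bystander); origin under its middle
- flat_brush: red-handled brush, 190 mm long, lying flat (bystander); origin under its middle

How it is judged:
On the way, in this order (a step that is already met when the one before it is completed fails the run):
1. the rosette rides on the spatula, clear of the rack (horizontal distance between rosette and rack above 0.1 m and contact force between spatula and rosette above 0.2 N and height (world z) of rosette above 0.045 m), for 0.2 s.
2. the rosette lies on the tray's battens, within 12 mm of their middle, and the spatula is drawn out from under it (horizontal distance between rosette and tray below 0.012 m and z of rosette in the frame of tray between 0.037 and 0.043 m and angle between rosette's own z axis and vertical below 0.05 rad and horizontal distance between spatula and rosette above 0.09 m), for 0.2 s.
At the end, for the whole second after the job is handed in: The rosette lies flat on the tray's battens within 12 mm of the middle; the dome's flange rests on the rim all round (at most 2.5 mm high, 6 mm off centre, 1.7 degrees tilt); the spatula lies with its blade flat on the bench (under 6 mm up, 3.4 degrees); dome and spatula at rest (horizontal distance between rosette and tray below 0.012 m and z of rosette in the frame of tray between 0.037 and 0.043 m and angle between rosette's own z axis and vertical below 0.05 rad and horizontal distance between dome and tray below 0.006 m and z of dome in the frame of tray between 0.009 and 0.0145 m and angle between dome's own z axis and vertical below 0.03 rad and linear speed of each of dome, spatula below 0.02 m/s and height (world z) of spatula below 0.006 m and angle between spatula's own z axis and vertical below 0.06 rad); the robot touches nothing.
It fails at once if the gripper or arm touches the tacky rosette (contact force between any of the fingers, the arm and rosette above 0.2 N).
It fails at once if the dome touches the tacky rosette (contact force between dome and rosette above 0.2 N).
It fails at once if the rosette is tipped by more than 20 degrees or falls below the battens (angle between rosette's own z axis and vertical above 0.35 rad or height (world z) of rosette below 0.03 m).
It fails at once if a bystander is pushed more than 30 mm (distance of any of small_frame, varnish_jar, paint_tin, sanding_block, moulding_corner, block_plane, tape_roll, flat_brush from where it was at the start of the episode above 0.03 m).
It also fails if it takes over 72 s, if anything falls off the work surface, if the arm or the gripper's body presses on something with over 40 N, if the wrist force passes 120 N, or if a joint passes its speed limit or range.

## Working session

There is one attempt and no reset: what is moved stays moved. The work goes in short steps, each a Python script; the robot and the scene stay as the last script left them, time stands still between calls to the robot, and variables do not carry over. Pictures are saved under pics/ and viewed, at most 10 in all, crops included, and the job is handed in when it is done.

```bash
mkdir -p pics; ls
cat > h.py <<'E'
import numpy as np, cv2
from bench import *
from scipy.spatial.transform import Rotation as Rot
def rays(c,uv):
    K=np.array(c["intrinsics"]);uv=np.atleast_2d(uv).astype(float)
    d=np.c_[(uv[:,0]-K[0,2])/K[0,0],(uv[:,1]-K[1,2])/K[1,1]]
    r=d.copy()
    for _ in range(15): r=d/(1+c["k1"]*(r**2).sum(1))[:,None]
    return np.c_[r,np.ones(len(r))]
def world(c,uv,z):
    return (rays(c,uv)*np.reshape(z,(-1,1))-np.array(c["t"]))@np.array(c["R"])
def cloud(c,mask):
    v,u=np.nonzero(mask&(c["range_z"]>0))
    return world(c,np.c_[u,v],c["range_z"][v,u]),np.c_[u,v]
def onplane(c,uv,h):
    d=rays(c,uv)@np.array(c["R"]);o=-np.array(c["R"]).T@np.array(c["t"])
    return o+d*((h-o[2])/d[:,2])[:,None]
E
cat > m1.py <<'E'
from h import *
names="rosette rack spatula tray dome small_frame varnish_jar paint_tin sanding_block moulding_corner block_plane tape_roll flat_brush".split()
for cam in ("scene","top"):
    c=capture(cam); im=np.array(c["image"]); cv2.imwrite(f"pics/{cam}1.png",im)
    print(cam,(-np.array(c["R"]).T@np.array(c["t"])).round(3),c["k1"],np.array(c["intrinsics"])[0,0])
    for n in names:
        s=silhouettes(cam,n)
        for q in s[:2]:
            if q["conf"]<.3: continue
            P,_=cloud(c,q["region"])
            if len(P)==0: continue
            print(n,round(q["conf"],2),np.round(q["xy"]),len(P),"med",np.median(P,0).round(3),"lo",np.percentile(P,3,axis=0).round(3),"hi",np.percentile(P,97,axis=0).round(3))
print(current_clock())
E
python3 m1.py
```

```text
pics
scene [1.073 0.526 1.17 ] -0.19180957901716242 469.0468141344478
rosette 0.76 [355. 270.] 330 med [0.542 0.293 0.063] lo [0.489 0.261 0.055] hi [0.571 0.334 0.069]
rack 0.55 [350. 289.] 4235 med [0.575 0.295 0.026] lo [0.425 0.189 0.001] hi [0.638 0.381 0.205]
spatula 0.93 [214. 160.] 624 med [ 0.517 -0.302  0.003] lo [ 0.481 -0.401 -0.003] hi [ 0.561 -0.237  0.049]
tray 0.73 [231. 235.] 2147 med [ 0.663 -0.04   0.01 ] lo [ 0.593 -0.113  0.002] hi [0.733 0.028 0.041]
dome 0.96 [269. 175.] 1760 med [ 0.47  -0.111  0.061] lo [ 0.401 -0.182  0.007] hi [ 0.517 -0.065  0.109]
small_frame 0.79 [381. 263.] 2127 med [0.542 0.297 0.216] lo [0.445 0.219 0.204] hi [0.616 0.368 0.22 ]
small_frame 0.53 [172. 222.] 910 med [ 0.782 -0.193  0.031] lo [ 0.755 -0.269  0.001] hi [ 0.799 -0.127  0.072]
varnish_jar 0.61 [227. 292.] 656 med [0.806 0.106 0.087] lo [0.777 0.073 0.021] hi [0.832 0.127 0.094]
paint_tin 0.75 [202. 257.] 877 med [ 0.799 -0.009  0.086] lo [ 0.765 -0.051  0.012] hi [0.829 0.011 0.093]
sanding_block 0.71 [327. 218.] 676 med [0.426 0.104 0.027] lo [0.366 0.068 0.011] hi [0.532
[... 1834 characters left out ...]
.028] lo [0.361 0.066 0.005] hi [0.464 0.14  0.035]
sanding_block 0.36 [151. 217.] 558 med [0.521 0.294 0.065] lo [0.483 0.268 0.057] hi [0.564 0.337 0.204]
moulding_corner 0.9 [356. 170.] 502 med [ 0.683 -0.361  0.018] lo [ 0.661 -0.385  0.002] hi [ 0.764 -0.277  0.025]
block_plane 0.58 [309. 141.] 818 med [ 0.768 -0.202  0.032] lo [ 0.751 -0.282  0.001] hi [ 0.798 -0.125  0.073]
tape_roll 0.85 [313. 164.] 319 med [ 0.68  -0.203  0.023] lo [ 0.636 -0.238 -0.001] hi [ 0.722 -0.156  0.03 ]
tape_roll 0.3 [124. 206.] 1522 med [0.525 0.294 0.217] lo [0.444 0.217 0.208] hi [0.611 0.367 0.223]
flat_brush 0.77 [168. 149.] 508 med [0.757 0.265 0.018] lo [0.74  0.16  0.008] hi [0.783 0.331 0.026]
1.4
```

Run:
```python
import cv2,numpy as np
a=cv2.imread("pics/top1.png")[100:300,80:400];b=cv2.imread("pics/scene1.png")[130:370,110:480]
cv2.imwrite("pics/topc.png",cv2.resize(a,None,fx=2.4,fy=2.4,interpolation=3));cv2.imwrite("pics/scc.png",cv2.resize(b,None,fx=2.1,fy=2.1,interpolation=3))
```

```text
(no output)
```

View pics/topc.png

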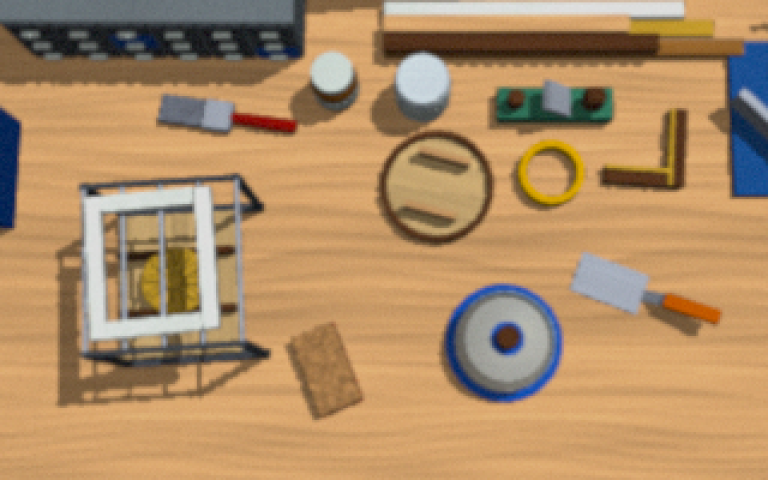

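View pics/scc.png

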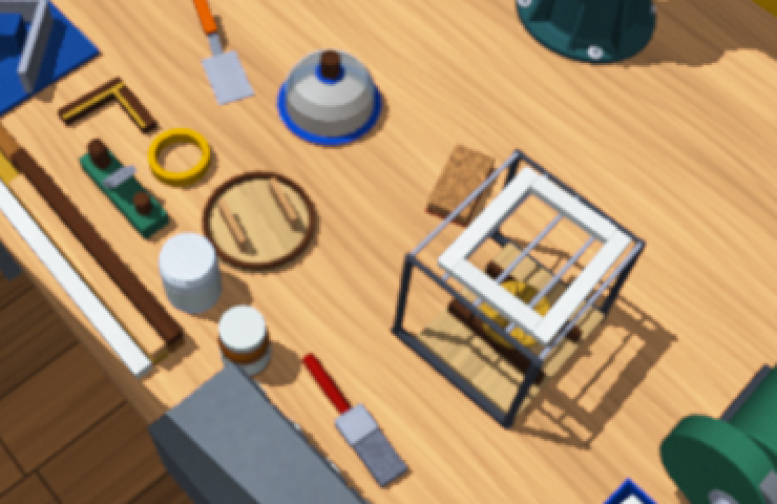

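The top view shows the rack at left with its front facing right (-y), the tray at (437,187) in the crop with its battens tilted slightly, the dome at (505,340) and the spatula at (640,290) with its tip up-left. This agrees with the networks. Next I'll get the wrist camera's geometry and check that the leaned poses can be reached.

```bash
cat >> h.py <<'E'
def q_lean(yaw,lean,flip=False):
    """tool z down leaning toward heading yaw; tool y across heading"""
    f=np.array([np.cos(yaw),np.sin(yaw),0]);z=np.sin(lean)*f-np.cos(lean)*np.array([0,0,1]);y=np.cross([0,0,1],f)*(-1 if flip else 1)
    return Rot.from_matrix(np.c_[np.cross(y,z),y,z]).as_quat()
GRASP=0.019
def tcp_for(grip,q): return np.array(grip)+GRASP*Rot.from_quat(q).as_matrix()[:,2]
def sp_tcp(o,yaw,lean,flip):
    """TCP pose that puts the spatula's origin at o with heading yaw"""
    q=q_lean(yaw,lean,flip);g=np.array(o)+[-.1195*np.cos(yaw),-.1195*np.sin(yaw),.0385]
    return tcp_for(g,q),q
E
python3 - <<'E'
from h import *
c=capture("wrist");R=np.array(c["R"]);t=np.array(c["t"]);T=Rot.from_quat(current_orientation()).as_matrix();p=np.array(current_position())
print("cam in tool",(T.T@(-R.T@t-p)).round(3),"cam axes in tool cols",(T.T@R.T).round(2).tolist(),np.array(c["intrinsics"])[0,0],c["k1"])
d=np.deg2rad
cases={"sp":((.53,-.265,0),d(75)),"sp90":((.53,-.265,.15),d(90)),"pre":((.53,.09,.035),d(91)),"in":((.53,.29,.04),d(91)),"tray":((.66,-.04,.05),d(80)),"trayout":((.635,-.19,.05),d(80))}
for n,(o,y) in cases.items():
  for L in (30,38):
    for f in (0,1):
      P,q=sp_tcp(o,y,d(L),f);r=inverse_kinematics(P,q);print(n,L,f,None if r is None else np.round(r,2))
E
cat > m2.py <<'E'
from h import *
# refined fits from top view masks
c=capture("top");
def m(n): return silhouettes("top",n)[0]["region"]
P,_=cloud(c,m("spatula")); b=P[(P[:,2]<.012)&(abs(P[:,2])<.03)]
r=cv2.minAreaRect((b[:,:2]*1000).astype(np.float32));print("blade rect",r); h=P[P[:,2]>.02];print("handle mean",h.mean(0),len(h))
v,u=np.nonzero(m("tray"));(e)=cv2.fitEllipse(np.c_[u,v][cv2.convexHull(np.c_[u,v].astype(np.int32),returnPoints=False)[:,0]].astype(np.float32));print("tray c",onplane(c,[e[0]],.018),e)
P,_=cloud(c,m("tray"));b=P[P[:,2]>.03];print("battens",len(b),b.mean(0))
for s in(0,1):
    w=b[(b[:,0]>b[:,0].mean())==bool(s)];vx=cv2.fitLine(w[:,:2].astype(np.float32),cv2.DIST_HUBER,0,.001,.001).ravel();print(" bat",w.mean(0).round(4),np.ptp(w,0).round(3),np.degrees(np.arctan2(vx[1],vx[0])))
for cam in("top","scene"):
    if cam=="scene": c=capture("scene")
    full,uv=cloud(c,np.ones((384,512),bool))
    s=(full[:,0]>.4)&(full[:,0]<.66)&(full[:,1]>.15)&(full[:,1]<.42)
    F=full[s]; b=F[(F[:,2]>.04)&(F[:,2]<.056)]; print(cam,"rack batten pts",len(b));np.save(f"b_{cam}.npy",F)
    up=F[(F[:,2]>.19)];print("upper rect",cv2.minAreaRect((up[:,:2]*1000).astype(np.float32)))
    bd=F[(F[:,2]>.016)&(F[:,2]<.032)];print("board rect",cv2.minAreaRect((bd[:,:2]*1000).astype(np.float32)))
    lo=F[(F[:,2]>.055)&(F[:,2]<.08)];print("rosette pts",len(lo),np.median(lo,0),lo.min(0),lo.max(0))
E
python3 m2.py
```

```text
cam in tool [ 0.074  0.    -0.163] cam axes in tool cols [[-0.0, -0.96, -0.26], [1.0, -0.0, 0.0], [-0.0, -0.26, 0.96]] 304.69354383203904 -0.016788381869084847
sp 30 0 [-0.98  0.78  1.42  0.4   1.32  2.24]
sp 30 1 [-0.98  0.78  1.42  0.4   1.32 -0.9 ]
sp 38 0 [-1.03  0.84  1.36  0.46  1.44  2.2 ]
sp 38 1 [-1.03  0.84  1.36  0.46  1.44 -0.95]
sp90 30 0 [-0.91  0.69  1.18  0.32  1.69  2.21]
sp90 30 1 [-0.91  0.69  1.18  0.32  1.69 -0.94]
sp90 38 0 [-0.94  0.76  1.11  0.38  1.82  2.19]
sp90 38 1 [-0.94  0.76  1.11  0.38  1.82 -0.95]
pre 30 0 [-0.49  0.6   1.76  0.51  1.12  2.33]
pre 30 1 [-0.49  0.6   1.76  0.51  1.12 -0.81]
pre 38 0 [-0.56  0.65  1.73  0.58  1.22  2.23]
pre 38 1 [-0.56  0.65  1.73  0.58  1.22 -0.91]
in 30 0 [-0.15  0.55  1.85  0.65  0.95  2.53]
in 30 1 [-0.15  0.55  1.85  0.65  0.95 -0.61]
in 38 0 [-0.23  0.6   1.85  0.77  1.03  2.37]
in 38 1 [-0.23  0.6   1.85  0.77  1.03 -0.77]
tray 30 0 [-0.6   0.7   1.46  0.5   1.26  2.49]
tray 30 1 [-0.6   0.7   1.46  0.5   1.26 -0.65]
tray 38 0 [-0.66  0.75  1.44  0.59  1.35  2.41]
tray 38 1 [-0.66  0.75  1.44  0.59  1.35 -0.73]

[... 726 characters left out ...]
((527.4102172851562, 284.4837646484375), (209.92156982421875, 193.35015869140625), 3.867119789123535)
board rect ((526.934326171875, 283.501708984375), (210.91046142578125, 191.7615509033203), 4.312505722045898)
rosette pts 551 [0.52327977 0.29812371 0.06475736] [0.41752438 0.17989215 0.0552219 ] [0.63594587 0.36721497 0.07818002]
scene rack batten pts 346
upper rect ((529.2149658203125, 282.07421875), (212.47926330566406, 193.34603881835938), 3.996586561203003)
board rect ((530.9176025390625, 283.46429443359375), (211.2010955810547, 194.1448974609375), 2.9383623600006104)
rosette pts 397 [0.54147099 0.29414021 0.06290149] [0.42272496 0.19240862 0.05507112] [0.64239796 0.38456124 0.07993185]
```

```bash
cat > m3.py <<'E'
from h import *
d=np.deg2rad
CT=np.array([.074,0,-.163])
def look(cam_pos,yaw,lean,name):
    q=q_lean(yaw,lean,0);T=Rot.from_quat(q).as_matrix();move_ptp((np.array(cam_pos)-T@CT).tolist(),q.tolist())
    c=capture("wrist");cv2.imwrite(f"pics/{name}.png",np.array(c["image"]));np.savez(f"{name}.npz",**{k:np.array(c[k]) for k in("image","range_z","intrinsics","k1","R","t")});return c
T0=Rot.from_quat(current_orientation()).as_matrix()
move_ptp([.30,.35,.40],q_lean(d(92),d(10),0).tolist())
S={}
c=look([.53,-.03,.33],d(93),d(36),"wr"); 
for n in("rosette","rack"):
    s=silhouettes("wrist",n); np.save(f"wr_{n}.npy",s[0]["region"] if s else 0); print(n,s and (s[0]["conf"],s[0]["xy"]))
c=look([.66,-.15,.40],d(77),d(0),"wt")
for n in("tray","dome"):
    s=silhouettes("wrist",n); np.save(f"wt_{n}.npy",s[0]["region"] if s else 0); print(n,s and (s[0]["conf"],s[0]["xy"]))
c=look([.52,-.40,.36],d(75),d(0),"ws")
for n in("spatula",):
    s=silhouettes("wrist",n); np.save(f"ws_{n}.npy",s[0]["region"] if s else 0); print(n,s and (s[0]["conf"],s[0]["xy"]))
print(current_clock())
E
python3 m3.py && python3 -c "
import cv2,numpy as np
a=[cv2.imread(f'pics/{n}.png') for n in('wr','wt','ws')]
cv2.imwrite('pics/mos.png',cv2.resize(np.vstack([np.hstack(a[:2]),np.hstack([a[2],a[2]*0])]),(800,600)))"
```

```text
rosette (0.87, [247.9, 180.2])
rack (0.55, [245.0, 160.1])Traceback (most recent call last):
  File "m3.py", line 13, in <module>
    c=look([.66,-.15,.40],d(77),d(0),"wt")
  File "m3.py", line 5, in look
    q=q_lean(yaw,lean,0);T=Rot.from_quat(q).as_matrix();move_ptp((np.array(cam_pos)-T@CT).tolist(),q.tolist())
                                                        ~~~~~~~~^^^^^^^^^^^^^^^^^^^^^^^^^^^^^^^^^^^^^^^^^^^^^^
bench.PlanningError: the arm cannot take that pose within its joint ranges
```

```bash
sed -i '/^move_ptp\|"wr")\|^for n in("rosette"/d;/np.save(f"wr_/d' m3.py
sed -i 's/look(\[.66,-.15,.40\],d(77),d(0)/look([.635,-.21,.36],d(77),d(20)/; s/look(\[.52,-.40,.36\],d(75),d(0)/look([.495,-.42,.34],d(75),d(15)/' m3.py
python3 m3.py && python3 -c "
import cv2,numpy as np
a=[cv2.imread(f'pics/{n}.png') for n in('wr','wt','ws')]
cv2.imwrite('pics/mos.png',cv2.resize(np.vstack([np.hstack(a[:2]),np.hstack([a[2],a[2]*0])]),(800,600)))"
```

```text
tray (0.55, [261.6, 132.7])
dome (0.75, [440.1, 39.1])
spatula (0.74, [267.2, 126.6])
10.5083
```

View pics/mos.png

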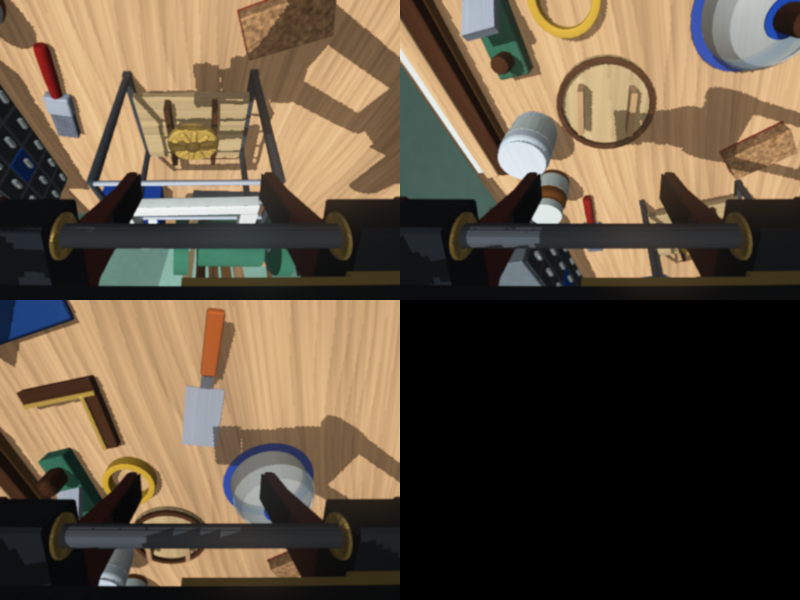

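The wrist views show, in the mosaic, the rack's battens (x 168 and 214) with the rosette at (193,143), the tray at (607,100), and the spatula blade at (203,415) with its handle above it. All of it is unobstructed, so now I'll fit poses.

```bash
cat > fit.py <<'E'
from h import *
def ld(n): z=np.load(n+".npz"); return {k:z[k] if z[k].ndim else float(z[k]) for k in z}
def line(w): v=cv2.fitLine(w[:,:2].astype(np.float32),cv2.DIST_HUBER,0,.001,.001).ravel(); return np.degrees(np.arctan2(v[1],v[0]))%180
c=ld("ws");M=np.load("ws_spatula.npy");hsv=cv2.cvtColor(c["image"],cv2.COLOR_BGR2HSV)
v,u=np.nonzero(M);org=hsv[v,u,1]>150
W=onplane(c,np.c_[u,v],.002)[~org]; 
# keep blade: erode neck by opening
bm=np.zeros(M.shape,np.uint8);bm[v[~org],u[~org]]=1;bm=cv2.morphologyEx(bm,cv2.MORPH_OPEN,np.ones((23,23),np.uint8))
vb,ub=np.nonzero(bm);W=onplane(c,np.c_[ub,vb],.002);r=cv2.minAreaRect((W[:,:2]*1000).astype(np.float32));print("blade",r,W.mean(0))
P,_=cloud(c,M);h=P[P[:,2]>.028];print("handle",h.mean(0),np.median(h,0),"line",line(h))
dv=W.mean(0)[:2]-h.mean(0)[:2];print("blade-handle yaw",np.degrees(np.arctan2(dv[1],dv[0])),np.hypot(*dv))
c=ld("wt");M=np.load("wt_tray.npy");P,uv=cloud(c,M);b=P[(P[:,2]>.034)&(P[:,2]<.046)];b=b[np.hypot(*(b[:,:2]-[.66,-.043]).T)<.06];print("tray bat",len(b))
cs=[]
for s in(0,1):
    w=b[((b-b.mean(0))@[np.cos(d:=np.radians(-14)),np.sin(d),0]>0)==bool(s)];lo,hi=w.min(0),w.max(0);cs.append((lo+hi)/2);print(" ",w.mean(0).round(4),cs[-1].round(4),line(w),np.ptp(w,0).round(3))
print("mid",(cs[0]+cs[1])/2)
dv=(cs[1]-cs[0]);print("perp yaw",np.degrees(np.arctan2(dv[1],dv[0]))+90,np.hypot(*dv[:2]))
v,u=np.nonzero(M);q=np.c_[u,v].astype(np.int32);hl=cv2.convexHull(q)[:,0];W=onplane(c,hl,.018);print("rim circle",cv2.minEnclosingCircle((W[:,:2]*1000).astype(np.float32)),cv2.fitEllipse((W[:,:2]*1000).astype(np.float32)))
c=ld("wr");P,uv=cloud(c,np.ones((384,512),bool))
s=(P[:,0]>.4)&(P[:,0]<.66)&(P[:,1]>.15)&(P[:,1]<.42);F=P[s];fu=uv[s]
img=c["image"][fu[:,1],fu[:,0]].astype(int)
b=F[(F[:,2]>.043)&(F[:,2]<.056)&(img.sum(1)<240)]; b=b[(b[:,0]>.46)&(b[:,0]<.6)];print("rack bat",len(b));cs=[]
for s in(0,1):
    w=b[(b[:,0]>.528)==bool(s)];cs.append(w);print(" ",w.mean(0).round(4),w.min(0).round(4),w.max(0).round(4),line(w))
bd=F[(F[:,2]>.02)&(F[:,2]<.029)];print("board",cv2.minAreaRect((bd[:,:2]*1000).astype(np.float32)))
M=np.load("wr_rosette.npy");R,_=cloud(c,M);R=R[(R[:,2]>.05)&(R[:,2]<.08)];print("rosette",len(R),R.min(0).round(4),R.max(0).round(4))
v,u=np.nonzero(M);W=onplane(c,np.c_[u,v],.062);print("ros x ext",np.percentile(W[:,:2],[1,99],axis=0),cv2.minEnclosingCircle((W[:,:2]*1000).astype(np.float32)))
for z0 in(.10,.12,.15,.17):
    w=F[abs(F[:,2]-z0)<.006];print("posts z",z0,[(w[w[:,0]<.5].mean(0).round(3)),(w[w[:,0]>.56].mean(0).round(3))],len(w))
E
python3 fit.py; python3 -c "
import cv2
a=cv2.imread('pics/wr.png')[85:260,100:370];cv2.imwrite('pics/wrc.png',cv2.resize(a,None,fx=2.9,fy=2.9,interpolation=3))"
```

```text
blade ((529.4110717773438, -278.5971374511719), (97.20802307128906, 56.78965377807617), 69.06367492675781) [ 0.52904978 -0.28141777  0.002     ]
handle [ 0.49014454 -0.38342194  0.0449141 ] [ 0.48992402 -0.38513525  0.04551826] line 69.60441
blade-handle yaw 69.12273178901069 0.10917173909972949
tray bat 953
  [ 0.624  -0.0377  0.0402] [ 0.6244 -0.0348  0.0384] 75.25587 [0.026 0.072 0.008]
  [ 0.6977 -0.0582  0.0404] [ 0.6983 -0.0544  0.0383] 75.130745 [0.026 0.071 0.008]
mid [ 0.66135812 -0.04460709  0.03837866]
perp yaw 75.12562889763532 0.07648861716685348
rim circle ((662.068115234375, -46.97937774658203), 79.79843139648438) ((661.1646728515625, -46.4758415222168), (153.6162567138672, 159.16098022460938), 163.6715850830078)
rack bat 637
  [0.4898 0.2673 0.0506] [0.48   0.2208 0.0431] [0.4968 0.3695 0.0559] 94.11563
  [0.5654 0.2791 0.05  ] [0.5469 0.2256 0.0432] [0.573  0.3774 0.0549] 93.33318
board ((527.2830200195312, 282.76995849609375), (210.16424560546875, 195.2520294189453), 3.822284460067749)
rosette 2421 [0.4811 0.2527 0.0503] [0.5694 0.3413 0.0729]
ros x ext [[0.48428514 0.24554218]
 [0.56684629 0.33792736]] ((527.06884765625, 291.9693603515625), 49.69465637207031)
posts z 0.1 [array([0.433, 0.213, 0.101]), array([0.63 , 0.218, 0.101])] 242
posts z 0.12 [array([0.431, 0.24 , 0.12 ]), array([0.63 , 0.217, 0.12 ])] 300
posts z 0.15 [array([0.436, 0.181, 0.15 ]), array([0.631, 0.195, 0.15 ])] 270
posts z 0.17 [array([0.436, 0.181, 0.17 ]), array([0.631, 0.195, 0.17 ])] 314
```

View pics/wrc.png

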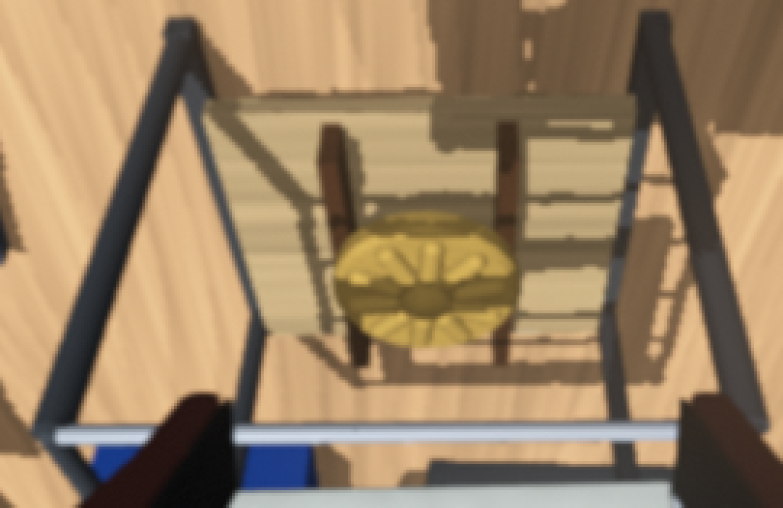

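The crop shows the rosette lying centred on both battens, with its front edge well behind the front rod. The fits agree to about 2 mm:
- **Rosette:** (0.5256, 0.296)
- **Rack:** yaw 93.8°
- **Tray:** (0.661, -0.044), yaw 75.2°
- **Spatula:** (0.529, -0.279), yaw 69.2°

Next I'll grasp the spatula.

```bash
cat >> h.py <<'E'
D=np.deg2rad
LEAN=D(35)
SP=np.array([.5294,-.2786,0.]);SPY=D(69.2)
ROS=np.array([.5256,.296,0.]);RY=D(93.8)
TR=np.array([.6612,-.0442,0.]);TY=D(75.2)
def hd(y): return np.array([np.cos(y),np.sin(y),0])
def sp_line(o,yaw,rate=.1,**k):
    P,q=sp_tcp(o,yaw,LEAN,0);return servo_line(P.tolist(),q.tolist(),rate=rate,**k)
def sp_seen(cam,name=None):
    """blade pose by depth seen by a fixed camera: centroid, plane normal"""
    c=capture(cam)
    if name: cv2.imwrite(f"pics/{name}.png",np.array(c["image"]))
    s=silhouettes(cam,"spatula")
    if not s: return None
    return c,s[0]["region"]
E
python3 - <<'E'
from h import *
P,q=sp_tcp(SP,SPY,LEAN,0);z=Rot.from_quat(q).as_matrix()[:,2]
move_gripper(.05)
move_ptp((P-.10*z).tolist(),q.tolist())
servo_line(P.tolist(),q.tolist(),rate=.08,contact_N=8)
print("at",current_position(),P,current_force())
move_gripper(0.0)
print("gap",current_finger_gap(),current_grip_force(),current_force(),current_torque())
sp_line(SP+[0,0,.10],SPY,.1)
sleep(.2);print(current_finger_gap(),current_force(),current_torque())
for cam in("scene","top"):
    c,M=sp_seen(cam,cam+"_lift");hsv=cv2.cvtColor(np.array(c["image"]),cv2.COLOR_BGR2HSV)
    Q,uv=cloud(c,M&(hsv[...,1]<70))
    x=(Q-SP)@hd(SPY);yy=(Q-SP)@hd(SPY+np.pi/2);k=(abs(x)<.06)&(abs(yy)<.035)&(Q[:,2]>.05)&(Q[:,2]<.14)
    A=np.c_[x[k],np.ones(k.sum())];co,*_=np.linalg.lstsq(A,Q[k,2],rcond=None);print(cam,k.sum(),"slope deg",np.degrees(np.arctan(co[0])),"z0",co[1],"x range",np.percentile(x[k],[1,50,99]).round(4),"y",np.percentile(yy[k],[1,50,99]).round(4))
print(current_clock())
E
```

```text
at [ 0.49096268 -0.38078322  0.02331873] [ 0.49083466 -0.38012398  0.02293611] [ 0.82737798  0.45623861 -0.25420223]
gap 0.01934654336114907 29.99484658241272 [ 0.59454963 -0.70517096  1.28198874] [-0.21972604  0.18342369 -0.05158407]
0.019852359572989368 [-0.35306956  0.29317506 -1.4672165 ] [-0.43274174  0.21677539  0.03627387]Traceback (most recent call last):
  File "<stdin>", line 15, in <module>
    return _quantile_unchecked(
        a, q, axis, out, overwrite_input, method, keepdims, weights)
    return _ureduce(a,
                    func=_quantile_ureduce_func,
    ...<5 lines>...
                    overwrite_input=overwrite_input,
                    method=method)
    r = func(a, **kwargs)
    result = _quantile(arr,
                       quantiles=q,
    ...<2 lines>...
                       out=out,
                       weights=wgt)
    slices_having_nans = np.isnan(arr[-1, ...])
                                  ~~~^^^^^^^^^
IndexError: index -1 is out of bounds for axis 0 with size 0
```

```bash
cat > chk.py <<'E'
from h import *
import sys
def chk(o,yaw,tag,cams=("scene","top")):
    for cam in cams:
        c=capture(cam);cv2.imwrite(f"pics/{cam}_{tag}.png",np.array(c["image"]))
        Q,uv=cloud(c,np.ones((384,512),bool));x=(Q-o)@hd(yaw);yy=(Q-o)@hd(yaw+np.pi/2)
        k=(x>-.046)&(x<.07)&(abs(yy)<.04)&(abs(Q[:,2]-o[2])<.025)
        if k.sum()<20: print(cam,"few",k.sum());continue
        kk=k&(abs(yy)<.022)&(x<.042);co=np.polyfit(x[kk],Q[kk,2],1)
        print(cam,k.sum(),"slope deg",np.degrees(np.arctan(co[0])).round(2),"ztop0",co[1].round(4),"x",np.percentile(x[k],[1,50,99]).round(4),"y",np.percentile(yy[k],[1,50,99]).round(4))
if __name__=="__main__":
    chk(SP+[0,0,.1],SPY,"lift");print(current_clock())
E
python3 chk.py;python3 - <<'E'
import cv2,numpy as np
a=cv2.imread("pics/scene_lift.png")[60:260,110:360];b=cv2.imread("pics/top_lift.png")[120:320,250:450]
cv2.imwrite("pics/l.png",cv2.resize(np.hstack([a,b]),None,fx=1.75,fy=1.75,interpolation=3))
E
```

```text
scene 421 slope deg 0.15 ztop0 0.102 x [-0.0444  0.0036  0.0483] y [-0.0263  0.001   0.029 ]
top 581 slope deg 0.38 ztop0 0.1016 x [-0.0449  0.0024  0.0498] y [-0.0261  0.0019  0.0292]
15.5083
```

View pics/l.png

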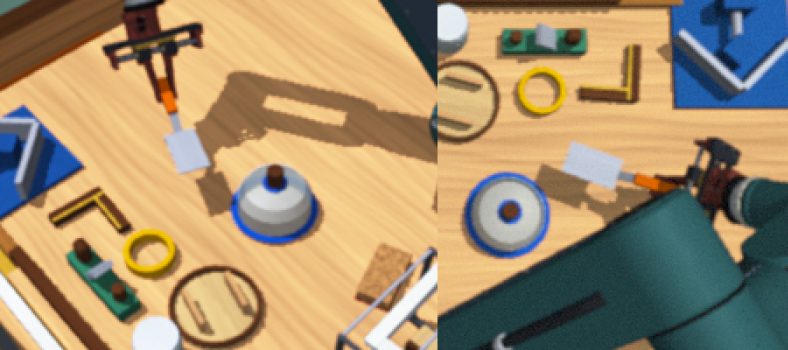

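The spatula is held level with no droop, and the blade is within about 1.5 mm of nominal. The view shows it lifted clear of the dome. Next is the move to the rack front, then another check before inserting.

Run:
```python
from h import *
from chk import chk
h=hd(RY)
sp_line(SP+[0,0,.17],SPY,.15)
sp_line(ROS-.19*h+[0,0,.15],RY,.18)
o=ROS-.135*h+[0,0,.035]
sp_line(o,RY,.12)
sleep(.2);chk(o,RY,"pre")
c=capture("wrist");cv2.imwrite("pics/wrist_pre.png",np.array(c["image"]))
Q,uv=cloud(c,np.ones((384,512),bool));x=(Q-o)@h;y=(Q-o)@hd(RY+np.pi/2)
k=(x>-.04)&(x<.06)&(abs(y)<.04)&(abs(Q[:,2]-.037)<.012);print("wrist blade",k.sum(),np.percentile(x[k],[1,99]) if k.any() else 0,np.percentile(y[k],[1,50,99]) if k.any() else 0,np.median(Q[k,2]) if k.any() else 0)
# battens relative to blade line in front half / all
b=(Q[:,2]>.044)&(Q[:,2]<.056)&(x>.05)&(x<.22)&(abs(y)<.06)&(np.array(c["image"])[uv[:,1],uv[:,0]].astype(int).sum(1)<240)
for s in(-1,1):
    w=b&(y*s>0);print(s,w.sum(),np.percentile(y[w],[3,50,97]) if w.any() else 0)
print(current_clock())
```

```text
scene 351 slope deg 1.61 ztop0 0.0376 x [-0.0456 -0.0093  0.069 ] y [-0.0296 -0.0022  0.0353]
top 187 slope deg 1.33 ztop0 0.0373 x [0.0166 0.0459 0.0698] y [-0.0394 -0.0077  0.0371]
wrist blade 220 [-0.02305455  0.01081688] [-0.01714764  0.00067311  0.01850206] 0.03813960955478565
-1 0 0
1 12 [0.03285156 0.03300185 0.03427567]
19.9583
```

View pics/wrist_pre.png

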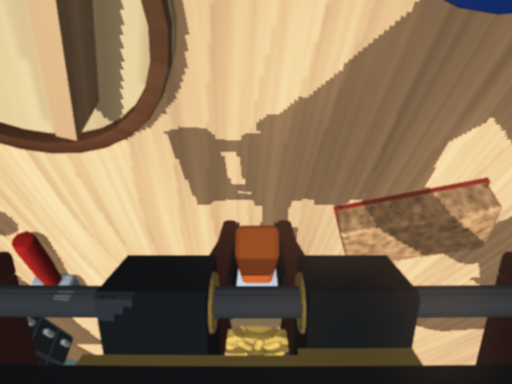

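The wrist view shows the handle at (257,250) with the rosette directly ahead between the fingers at (257,340), so they're aligned. Inserting with contact stop.

Run:
```python
from h import *
h=hd(RY);o=ROS-.001*h
hit=sp_line(o+[0,0,.035],RY,.05,contact_N=3);print("insert hit",hit,current_force(),current_torque())
if not hit:
    f0=np.array(current_force());sp_line(o+[0,0,.046],RY,.04,contact_N=4)
    print(np.array(current_force())-f0)
    hit=sp_line(o+[0,0,.060],RY,.025,contact_N=6);sleep(.2);print("lift hit",hit,np.array(current_force())-f0,current_torque(),current_position(),current_finger_gap())
    c=capture("scene");im=np.array(c["image"]);cv2.imwrite("pics/in.png",im)
    R=silhouettes("scene","rosette")
    if R:
        Q,_=cloud(c,R[0]["region"]);Q=Q[Q[:,2]<.12];print(R[0]["conf"],len(Q),np.median(Q,0),np.percentile(Q,[3,97],axis=0))
print(current_clock())
```

```text
insert hit False [ 0.08312134 -0.05249055 -1.15911694] [-0.45572093  0.06855177  0.00314714]
[ 0.05684149 -0.24309189 -0.85342025]
lift hit False [-0.25460993  0.61570359 -1.58121109] [-0.68220421  0.01858992 -0.0041267 ] [0.53274483 0.18666495 0.08278808] 0.019546044203863126
24.225
```

Run:
```python
from h import *
h=hd(RY)
o=ROS-.19*h+[0,0,.062]
sp_line(o,RY,.07);sleep(.4)
print(current_force(),current_torque(),current_finger_gap(),current_clock())
for cam in("scene","top"):
    c=capture(cam);im=np.array(c["image"]);cv2.imwrite(f"pics/{cam}_out.png",im)
    Q,uv=cloud(c,np.ones((384,512),bool));x=(Q-o)@h;y=(Q-o)@hd(RY+np.pi/2)
    k=(abs(x)<.06)&(abs(y)<.06)&(Q[:,2]>.05)&(Q[:,2]<.1)&(cv2.cvtColor(im,cv2.COLOR_BGR2HSV)[uv[:,1],uv[:,0],1]>90)
    if k.sum()<30: print(cam,"few");continue
    A=np.c_[x[k],y[k],np.ones(k.sum())];co=np.linalg.lstsq(A,Q[k,2],rcond=None)[0]
    print(cam,k.sum(),"x",np.percentile(x[k],[1,99]).round(4),"y",np.percentile(y[k],[1,99]).round(4),"slopes deg",np.degrees(co[:2]).round(2),"z",co[2].round(4),np.percentile(Q[k,2],[2,98]).round(4))
a=cv2.imread("pics/scene_out.png")[130:330,180:430];b=cv2.imread("pics/top_out.png")[130:330,90:300]
cv2.imwrite("pics/o.png",cv2.resize(np.hstack([a,b]),None,fx=1.7,fy=1.7,interpolation=3))
```

```text
[ 0.07035112  0.34786584 -2.65206926] [-0.70606814  0.05657588 -0.01343018] 0.019752265527128308 27.475
scene 735 x [-0.0397  0.039 ] y [-0.0469  0.0382] slopes deg [-0.66  2.28] z 0.0775 [0.0663 0.0849]
top 300 x [-0.0189  0.0491] y [-0.0437  0.0292] slopes deg [-6.46  4.76] z 0.0816 [0.069  0.0881]
```

View pics/o.png

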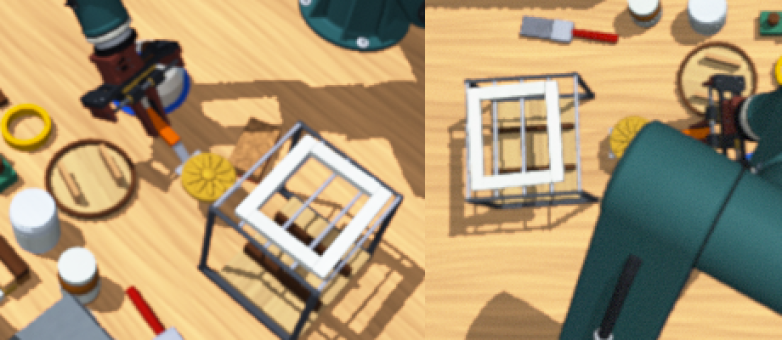

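The rosette rides level on the blade, clear of the rack. Next I'll carry it above the tray and measure its offset there.

```bash
cat > ros.py <<'E'
from h import *
def ros(cam,ztop,name=None):
    c=capture(cam);im=np.array(c["image"])
    if name: cv2.imwrite(f"pics/{name}.png",im)
    s=silhouettes(cam,"rosette")
    if not s: print(cam,"none");return
    M=s[0]["region"];v,u=np.nonzero(M);W=onplane(c,np.c_[u,v],ztop)[:,:2]
    # silhouette = projection of disc 12 thick: fit template by chamfer-free area match
    from scipy.optimize import minimize
    o=-np.array(c["R"]).T@np.array(c["t"])
    H=cv2.convexHull((W*1e4).astype(np.float32))[:,0]/1e4
    a=np.linspace(0,2*np.pi,120,endpoint=False);C=np.c_[np.cos(a),np.sin(a)]*.045
    def model(p):
        lo=np.r_[p,ztop-.012]+np.c_[C,0*a];d=lo-o;lo=(o+d*((ztop-o[2])/d[:,2])[:,None])[:,:2]
        return cv2.convexHull(np.vstack([p+C,lo]).astype(np.float32))
    f=lambda p:sum(cv2.pointPolygonTest(model(p),(float(x),float(y)),True)**2 for x,y in H)
    r=minimize(f,W.mean(0),method="Nelder-Mead",options=dict(xatol=1e-5,fatol=1e-10));print(cam,s[0]["conf"],"rosette",r.x.round(4),"rms",np.sqrt(r.fun/len(H)).round(4));return r.x
E
python3 - <<'E'
from ros import *
h=hd(RY)
sp_line(ROS-.2*h+[0,0,.085],RY,.08)
o=TR+[0,0,.085]
sp_line(o,TY,.10);sleep(.3)
p=ros("scene",.085+.014,"scene_t");ros("top",.085+.014)
if p is not None: d=np.r_[p,0]-o;print("off heading",d@hd(TY),"left",d@hd(TY+np.pi/2))
print(current_force(),current_torque(),current_clock())
E
```

```text
scene 0.73 rosette [ 0.666  -0.0395] rms 0.0031
top 0.58 rosette [ 0.7765 -0.0234] rms 0.0058
off heading 0.005758846660087236 left -0.0034701257428096806
[ 0.00485205  0.48632633 -2.88895035] [-0.65531678  0.28115545 -0.00971633] 30.3167
```

Run:
```python
from ros import *
h=hd(TY);l=hd(TY+np.pi/2)
o=TR-.004*h+.002*l
sp_line(o+[0,0,.046],TY,.06)
hit=sp_line(o+[0,0,.033],TY,.025,contact_N=7);sleep(.2)
print("down hit",hit,current_force(),current_torque(),current_position()[2])
p=ros("scene",.052,"scene_p");d=np.r_[p,0]-TR;print("off",d@h,d@l,current_clock())
im=cv2.imread("pics/scene_p.png")[160:320,140:360];cv2.imwrite("pics/p.png",cv2.resize(im,None,fx=3.5,fy=3.5,interpolation=3))
```

```text
down hit False [-0.75534505 -0.5272677  -1.81810816] [-0.40675877  0.25237831  0.03755932] 0.056110169271663665
scene 0.62 rosette [ 0.6616 -0.0444] rms 0.0016
off -0.00013664775361111648 -0.00045135590544303654 32.0917
```

View pics/p.png

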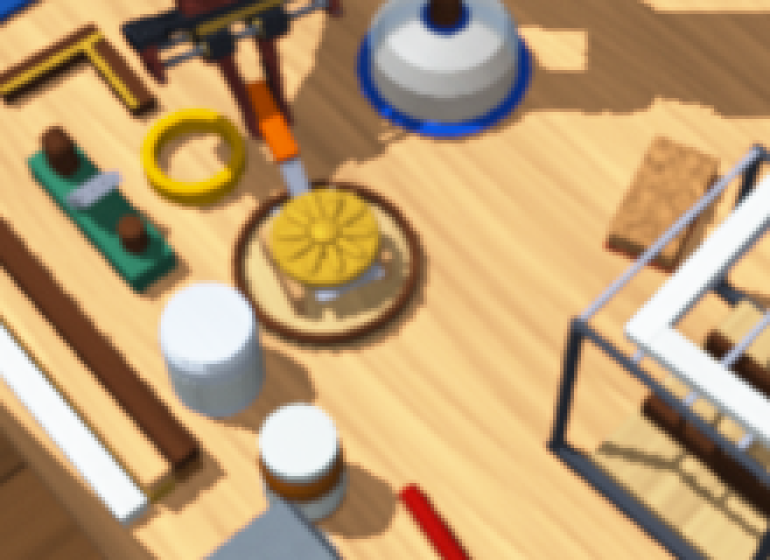

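The rosette rests centred on the battens, at about (323,240) in the crop, and the wrist moment shows the blade is unloaded. I'll withdraw the spatula and lay it back where it was.

Run:
```python
from ros import *
h=hd(TY);l=hd(TY+np.pi/2)
o=TR-.004*h+.002*l
sp_line(o+[0,0,.0315],TY,.02)
f0=np.array(current_force())
hit=sp_line(o-.135*h+[0,0,.0315],TY,.07,contact_N=4);print("withdraw hit",hit,np.array(current_force())-f0)
p=ros("scene",.052);d=np.r_[p,0]-TR;print("off",d@h,d@l,current_clock())
if not hit:
    sleep(.15)
    sp_line(o-.14*h+[0,0,.08],TY,.15)
    sp_line(SP+[0,0,.04],SPY,.18)
    hit=sp_line(SP+[0,0,-.001],SPY,.04,contact_N=3);print("down",hit,current_position()[2],current_clock())
```

```text
withdraw hit False [0.69184184 1.21977392 0.24484193]
scene 0.96 rosette [ 0.6621 -0.0453] rms 0.002
off -0.000808442870843581 -0.001170541606187524 34.5167
down True 0.022587703441499275 37.0417
```

Run:
```python
from ros import *
P,q=sp_tcp(SP,SPY,LEAN,0);z=Rot.from_quat(q).as_matrix()[:,2]
move_gripper(.05)
servo_line((P-.11*z).tolist(),q.tolist(),rate=.12)
for cam in("scene","top"):
    c=capture(cam)
    s=silhouettes(cam,"dome");M=s[0]["region"];Q,uv=cloud(c,M);k=Q[(Q[:,2]>.104)&(Q[:,2]<.12)];print(cam,s[0]["conf"],"knob top",len(k),k.mean(0).round(4),(k.min(0)+k.max(0))/2)
    im=np.array(c["image"]);hsv=cv2.cvtColor(im,cv2.COLOR_BGR2HSV)
    full,fu=cloud(c,np.ones((384,512),bool));n=np.hypot(*(full[:,:2]-[.447,-.128]).T)<.1
    hh=hsv[fu[:,1],fu[:,0]];bl=n&(abs(hh[:,0].astype(int)-115)<12)&(hh[:,1]>130)&(full[:,2]<.025)
    W=onplane(c,fu[bl],.009);print(" flange",bl.sum(),cv2.minEnclosingCircle((W[:,:2]*1000).astype(np.float32)))
    s=silhouettes(cam,"spatula");Q,uv=cloud(c,s[0]["region"]);x=(Q-SP)@hd(SPY);b=(abs(x)<.044);co=np.polyfit(x[b],Q[b,2],1);print(" sp",s[0]["conf"],np.degrees(co[0]),co[1])
    m=silhouettes(cam,"tray");
    v,u=np.nonzero(m[0]["region"]);W=onplane(c,np.c_[u,v],.018);print(" tray",m[0]["conf"],cv2.minEnclosingCircle((W[:,:2]*1000).astype(np.float32)),cv2.fitEllipse(cv2.convexHull((W[:,:2]*1000).astype(np.float32))))
print(current_clock())
for yaw in(0,30,60,90,120): 
    q=q_lean(D(yaw),0,0);print(yaw,[None if (r:=inverse_kinematics(p,q)) is None else np.round(r,2) for p in([.447,-.128,.085],[.661,-.044,.1])])
```

```text
scene 0.85 knob top 72 [ 0.4509 -0.1317  0.1109] [ 0.44850735 -0.13386363  0.11073912]
 flange 258 ((451.4737854003906, -134.2641143798828), 76.59574890136719)
 sp 0.68 0.012049468951164863 0.002195285245900743
 tray 0.9 ((666.612548828125, -41.517757415771484), 83.67644500732422) ((665.3302001953125, -41.06756591796875), (159.47015380859375, 164.25869750976562), 158.7879180908203)
top 0.66 knob top 73 [ 0.4493 -0.1315  0.1118] [ 0.44970933 -0.13137486  0.11192601]
 flange 350 ((448.9179382324219, -132.84707641601562), 76.31068420410156)
 sp 0.57 -0.12047746197156757 0.0022077230175543056
 tray 0.88 ((661.3659057617188, -41.37699890136719), 78.07427978515625) ((661.3657836914062, -42.101837158203125), (150.44830322265625, 154.34988403320312), 45.700626373291016)
39.175
0 [array([-0.43,  0.35,  1.95, -0.  ,  0.84, -2.  ]), array([-0.17,  0.57,  1.49, -0.  ,  1.09, -1.74])]
30 [array([-0.43,  0.35,  1.95, -0.  ,  0.84, -2.52]), array([-0.17,  0.57,  1.49, -0.  ,  1.09, -2.27])]
60 [None, array([-0.17,  0.57,  1.49, -0.  ,  1.09, -2.79])]
90 [array([-0.43,  0.35,  1.95, -0.  ,  0.84,  2.71]), array([-0.17,  0.57,  1.49, -0.  ,  1.09,  2.97])]
120 [array([-0.43,  0.35,  1.95, -0.  ,  0.84,  2.19]), array([-0.17,  0.57,  1.49, -0.  ,  1.09,  2.45])]
```

Run:
```python
from h import *
K=np.array([.4497,-.1323])
P=np.array(current_position());servo_line([P[0],P[1],.2],None,rate=.25)
qa=q_lean(D(120),0,0).tolist();qb=q_lean(D(210),0,0).tolist()
move_ptp([*K,.16],qa)
hit=servo_line([*K,.083],qa,rate=.1,contact_N=6);print("a",hit,current_position())
move_gripper(0.0);print(current_finger_gap(),current_force())
move_gripper(.05)
servo_line([*K,.125],qa,rate=.2)
move_ptp([*K,.125],qb)
hit=servo_line([*K,.083],qb,rate=.1,contact_N=6);print("b",hit,current_position())
move_gripper(0.0);print(current_finger_gap(),current_force())
servo_line([*K,.20],qb,rate=.12);sleep(.2)
print(current_force(),current_torque(),current_clock())
```

```text
a False [ 0.45012579 -0.13269312  0.0832798 ]
0.029330198802323276 [-1.22290887  0.06873507  3.78638954]
b False [ 0.44972389 -0.13233184  0.0830363 ]
0.029241339492552323 [ 0.66570732 -0.12952388  2.48502476]
[-0.22256434  0.98247794 -3.0693288 ] [-0.03855471  0.07161331  0.0123189 ] 46.9083
```

```bash
cat > seat.py <<'E'
from h import *
qb=q_lean(D(210),0,0).tolist()
T=np.array([.6613,-.0437])
servo_line([*T,.20],qb,rate=.15)
servo_line([*T,.118],qb,rate=.12);sleep(.2)
def down(t):
    hit=servo_line([*t,.0945],qb,rate=.03,contact_N=4);p=np.array(current_position());f=np.array(current_force());print(t.round(4),hit,p.round(4),f.round(1),np.array(current_torque()).round(2),round(current_clock(),1),flush=True);return p[2],f
z,f=down(T)
if z>.0985:
    for dx,dy in((.003,0),(-.003,0),(0,.003),(0,-.003)):
        t=T+[dx,dy];servo_line([*t,.108],qb,rate=.08);z,f=down(t)
        if z<.0985: break
E
python3 seat.py
python3 - <<'E'
import sys;sys.path.insert(0,".")
from h import *
c=capture("scene");im=np.array(c["image"])[150:310,140:360];cv2.imwrite("pics/seat.png",cv2.resize(im,None,fx=3.5,fy=3.5,interpolation=3))
E
```

```text
[ 0.6613 -0.0437] True [ 0.6611 -0.0439  0.0955] [-0.5  0.6  4.5] [-0.02  0.21  0.01] 50.3
```

View pics/seat.png

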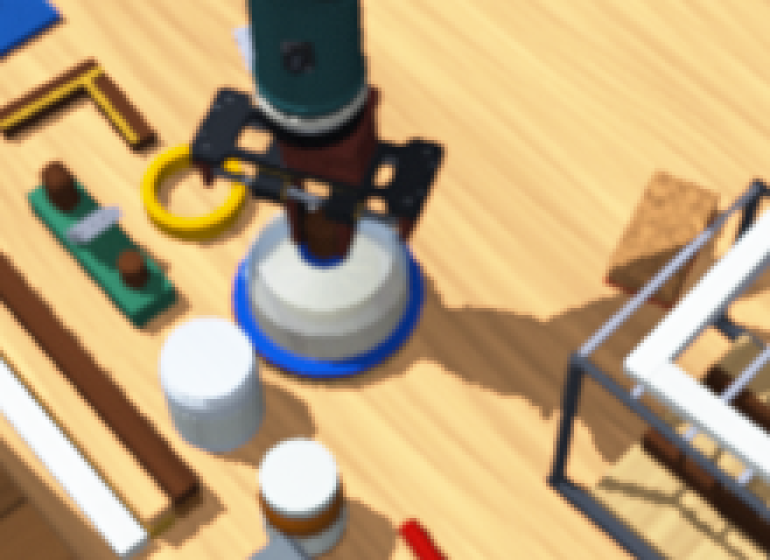

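The dome's flange covers the whole rim at (328,300), and contact came at TCP z 0.0955, which is the seated height of 0.095. I'll release, retreat and check.

Run:
```python
from h import *
move_gripper(.05)
P=np.array(current_position());servo_line([P[0],P[1],.24],None,rate=.15)
move_ptp([.42,.0,.30],q_lean(D(210),0,0).tolist());sleep(.3)
for cam in("scene","top"):
    c=capture(cam);im=np.array(c["image"]);cv2.imwrite(f"pics/{cam}_end.png",im)
    s=silhouettes(cam,"dome");Q,uv=cloud(c,s[0]["region"]);k=Q[(Q[:,2]>.115)];print(cam,"knob",len(k),k.mean(0).round(4))
    full,fu=cloud(c,np.ones((384,512),bool));hh=cv2.cvtColor(im,cv2.COLOR_BGR2HSV)[fu[:,1],fu[:,0]]
    r=np.hypot(*(full[:,:2]-[.6612,-.0438]).T);b=(r<.082)&(r>.06)&(abs(hh[:,0].astype(int)-115)<12)&(hh[:,1]>130)&(full[:,2]<.035)
    A=np.c_[full[b,:2]-[.6612,-.0438],np.ones(b.sum())];co=np.linalg.lstsq(A,full[b,2],rcond=None)[0];print(" flange",b.sum(),"tilt deg",np.degrees(co[:2]).round(2),"z",co[2].round(4))
    s=silhouettes(cam,"spatula");Q,uv=cloud(c,s[0]["region"]);x=(Q-SP)@hd(SPY);b=(abs(x)<.044);co=np.polyfit(x[b],Q[b,2],1);print(" sp",np.degrees(co[0]).round(2),co[1].round(4))
print(current_clock())
a=cv2.imread("pics/scene_end.png")[60:330,110:400];cv2.imwrite("pics/e.png",cv2.resize(a,None,fx=2.2,fy=2.2,interpolation=3))
```

```text
scene knob 92 [ 0.6615 -0.0418  0.1231]
 flange 374 tilt deg [0.   0.17] z 0.0215
 sp -0.11 0.0021
top knob 73 [ 0.6591 -0.0415  0.1234]
 flange 281 tilt deg [-0.45  0.6 ] z 0.0217
 sp 0.28 0.0019
53.6167
```

View pics/e.png

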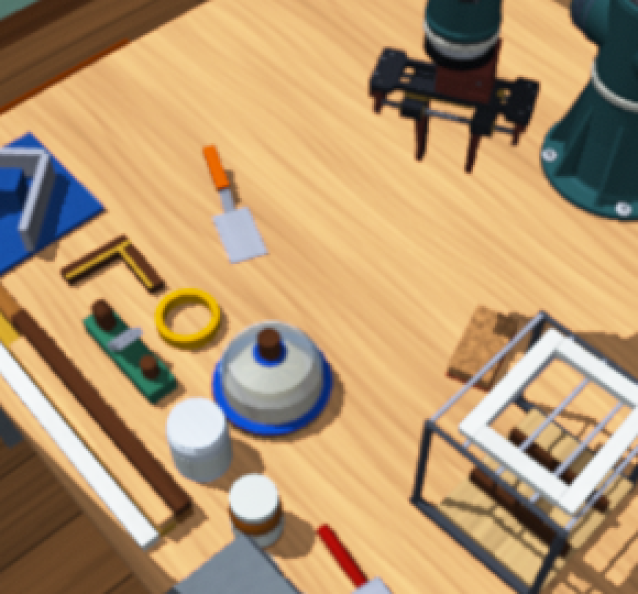

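The dome sits level on the tray (knob top at 0.123–0.124 m, as expected when seated) at (270,375), the spatula lies flat at (238,225), and the bystanders are where they were. Handing in.

```bash
python3 -c "
from bench import *
print(close_job())"
```

```text
the job is handed in; nothing more can be done
None
```

I handed the job in at about 54 s with the rosette centred on the tray battens by my camera measurements (about 1 mm off), the spatula flat on the bench and the dome seated level; no verdict came back.

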